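# Sort the colour jars into their lined trays

## Robot

A 6-joint arm with a two-finger parallel gripper is mounted at the origin on a cart in front of the work surface, level with it; the furniture and walls round the work are solid. World frame = base frame: x ahead of the robot, y to its left, z up, the work surface at z = 0. Lengths are in mm, angles in rad, forces in N, time in s.
With the tool pointing down it reaches from about 350 to 775 mm from the base axis. Payload 7.3 kg.
Tool frame: the origin (TCP) lies on the mounting face of the last link; the fingertips stand 178 mm ahead of it and the grasp point (between the pads) lies 159 mm ahead of it; z points along the fingers, y is the line along which they close (so a half turn about z gives the same grasp; the last joint's range is limited). The gripper opens to 92 mm and grips with 3 to 60 N. Pads are 19 mm wide; open, the fingers measure 130 mm over their backs; the gripper's body (75 mm by 190 mm) begins 47 mm behind the grasp point.
Start: joints at [-1.395, 0.342, 1.524, -0, 1.275, -0.146], TCP at [166.064, -498.047, 404.741] pointing down, gripper open.
Joint ranges: [-2.53, 2.53], [-0.77, 2.02], [0.04, 2.7], [-1, 4.14], [0.28, 2.66], [-3.11, 3.11]. Speed limits (rad/s): [2.57, 2.57, 3.14, 3.14, 3.14, 3.14].

## Interface

Orientations are given as [roll, pitch, yaw] about the fixed x, y, z axes, in that order (R = Rz(yaw) Ry(pitch) Rx(roll)).
In Python, from plant import bot gives the robot as it stands.
- The arm moves only by the shell command python3 shift.py, which reads ROWS from standard input. ROWS is a JSON list that holds a single list of rows (three levels of brackets), with 1 to 5 rows, each of 5 numbers: the finger opening in mm, then dx, dy, dz in mm, then a turn about the tool's z in rad; each row is the pose to reach, as a shift and turn from the pose commanded when the command began, along the tool's axes at that moment; what a row does not reach only later rows make up. A row lasts 1/8 s, in which the tool goes at most 62.5 mm and 0.188 rad, less where a joint would pass 70% of its speed; a pose out of reach is approached as far as the arm can. The fingers move at their own pace and stop on an object; the grip force is fixed at half the most. Time passes only in rows, so rows that do not move let the fingers close. It prints the time, the measured TCP pose, the force, the opening and the grip force at its end. Input that does not fit is refused with a message, and nothing moves.
- bot.get_obs(): the state, without advancing time (a new reading comes with each control period).
- bot.capture(name): name is "scene" or "top"; returns a dict with "color" (480x640x3 uint8, red, green, blue), "K" (3x3 intrinsics, pixels), "k1" (the pictures are not rectified: a ray, as slopes to the right and down, at radius r is drawn at 1 + k1 r^2 times it, then the intrinsics apply), "R" (3x3) and "t" (3): a world point X has camera coordinates R X + t. Camera axes: x right, y down, z forward; pixel columns grow to the right and rows downward; lengths in mm; the calibration is good to about 2 mm. A picture is of the moment at which its call begins. There is no depth.
- bot.close_job(): hands the job in; it is judged then, once.
The state is a dict: "time": time; "joint_positions": joint angles; "dq": joint speeds; "tau": joint torques, N m; "tool_pos": TCP position; "tcp_rot": TCP orientation; "contact_force": force on the tool from outside, world axes, zero at the start; "moment": the same for the moment, N m; "grip_width": finger opening in mm; "finger_force": force on a finger pad.
Only numpy, scipy, OpenCV 4.12 (cv2) and the standard library are available. Lean on these libraries where they do the work, as an engineer would, in place of code of your own. Each camera call takes 0.05 s, during which the arm holds its last target. There are 200 camera calls.

## Task

Sort the pots on the bench into the wooden trays: the two jars with black lids go into the tray lined black, the two jars with white lids into the tray lined white, and the corked gilding pot into the cork-lined tray. Stand each upright on the floor of a bay, one to a bay (either bay of a two-bay tray will do), and never knock one over. Leave the eraser lying where it is.

Things in the scene. Friction and masses are not known exactly. Their poses are not given: they have to be found in the camera images.
- brown_jar: small round closed glass jar of brown-grey powder with a black screw lid; loose, about 0.09 kg, 42 mm in diameter, 52 mm tall, lid the top 10 mm (lid 1 mm narrower than the body). Origin at the centre of its underside, z up the jar. Grasp it across the diameter.
- yellow_jar: small round closed glass jar of yellow powder with a black screw lid; loose, about 0.09 kg, 42 mm in diameter, 58 mm tall, lid the top 10 mm (lid 1 mm narrower than the body). Origin at the centre of its underside, z up the jar. Grasp it across the diameter.
- pink_jar: small round closed glass jar of pink powder with a white (off-white) screw lid; loose, about 0.09 kg, 46 mm in diameter, 58 mm tall, lid the top 10 mm (lid 1 mm narrower than the body). Origin at the centre of its underside, z up the jar. Grasp it across the diameter.
- grey_jar: small round closed glass jar of pale grey powder with a white (off-white) screw lid; loose, about 0.09 kg, 46 mm in diameter, 52 mm tall, lid the top 10 mm (lid 1 mm narrower than the body). Origin at the centre of its underside, z up the jar. Grasp it across the diameter.
- gilt_pot: small white round porcelain pot with a brown cork; loose, about 0.11 kg, 46 mm tall. Body 40 mm wide near the foot, widest (42 mm) at 22 mm above its underside, then shoulders narrowing to 26 mm at 36 mm; the 24 mm wide cork is the top 9 mm. Origin at the centre of its underside, z up. Grasp the widest part; tips 16 to 18 mm above its underside clear a tray's rim.
- black_tray: low wooden tray lined black with two square bays, 164 x 84 mm outside; each bay 76 x 76 mm inside, bay centres at x = +40 and -40 mm, y = 0 in the tray's frame (its long way is x), a divider between them. Pale wood rims, 16 mm high and 4 mm thick; bay floor 4 mm above the bench. Fixed. Origin at the centre of its underside, z up.
- white_tray: low wooden tray lined white with two square bays, 164 x 84 mm outside; each bay 76 x 76 mm inside, bay centres at x = +40 and -40 mm, y = 0 in the tray's frame (its long way is x), a divider between them. Pale wood rims, 16 mm high and 4 mm thick; bay floor 4 mm above the bench. Fixed. Origin at the centre of its underside, z up.
- cork_tray: low square wooden tray lined with brown cork, with one bay, 84 x 84 mm outside, the bay 76 x 76 mm inside, centred on the tray's origin. Pale wood rims, 16 mm high and 4 mm thick; bay floor 4 mm above the bench. Fixed. Origin at the centre of its underside, z up.
- eraser: dark grey block eraser, 20 x 44 x 15 mm (x, y, z), loose, lying among the jars; not part of the job, it stays where it is. Origin at the centre of its underside.

How it is judged:
By the outcome, as a careful person would: the job done as asked, in the order asked, and still so for the second after the job is handed in, with the robot touching nothing.
It also fails if it takes over 128 s, if anything falls off the work surface, if the arm or the gripper's body presses on something with over 40 N, if the wrist force passes 120 N, or if a joint passes its speed limit or range.

## Working session

There is one attempt and no reset: what is moved stays moved. The work goes in short steps, Python scripts to look and compute and a shell command to move; the robot and the scene stay as the last step left them, time stands still between calls to the robot, and variables do not carry over. Pictures are saved under pics/ and viewed, at most 14 in all, crops included, and the job is handed in when it is done.

```bash
ls; mkdir -p pics
python3 - <<'E'
from plant import bot
import cv2,json
o=bot.get_obs();print(o)
for n in("scene","top"):
    c=bot.capture(n);cv2.imwrite(f"pics/{n}0.png",c["color"][:,:,::-1]);print(n,c["K"],c["k1"],c["R"],c["t"])
E
```

```text
pics
plant.py
shift.py
{'time': 0.0, 'joint_positions': array([-1.39498914e+00,  3.42709935e-01,  1.52502109e+00, -1.51669028e-05,
        1.27540905e+00, -1.45989787e-01]), 'dq': array([-0.00199594, -0.00170793, -0.00097918, -0.00054546,  0.0007465 ,
        0.00031265]), 'tau': array([-6.98807835e-04, -4.31240594e+01, -2.44225109e+01,  7.16436398e-02,
        5.57876111e-02, -1.11651493e-04]), 'tool_pos': array([ 166.04209742, -497.90304572,  404.04997451]), 'tcp_rot': array([-3.14005959e+00, -2.10755996e-04,  3.21801234e-01]), 'contact_force': array([-0.42590522, -0.08748224, -0.64813551]), 'moment': array([ 0.05257998, -0.00333702, -0.01364585]), 'finger_force': 0.0, 'grip_width': 91.58974904042368}
scene [[559.6939807    0.         316.84583994]
 [  0.         559.6939807  247.52119849]
 [  0.           0.           1.        ]] -0.13039342942260687 [[-0.39204828 -0.91977024  0.01791229]
 [-0.54887491  0.21824126 -0.80691207]
 [ 0.73826451 -0.3261801  -0.59039992]] [ 175.28509437  320.84043438 1007.44445853]
top [[498.59075555   0.         316.1515881 ]
 [  0.         498.59075555 240.91575304]
 [  0.           0.           1.        ]] 0.04210809038631861 [[-0.01444725 -0.99929729 -0.03458609]
 [-0.98693833  0.01980198 -0.15987689]
 [ 0.16044941  0.03182456 -0.98653088]] [-21.07503921 525.44482398 955.92587569]
```

View pics/scene0.png

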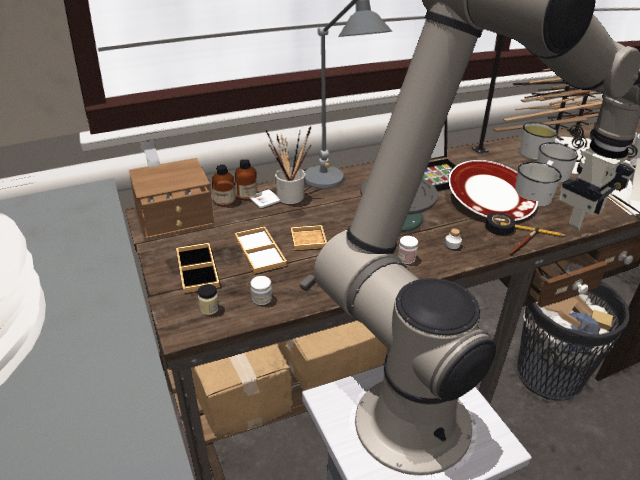

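View pics/top0.png

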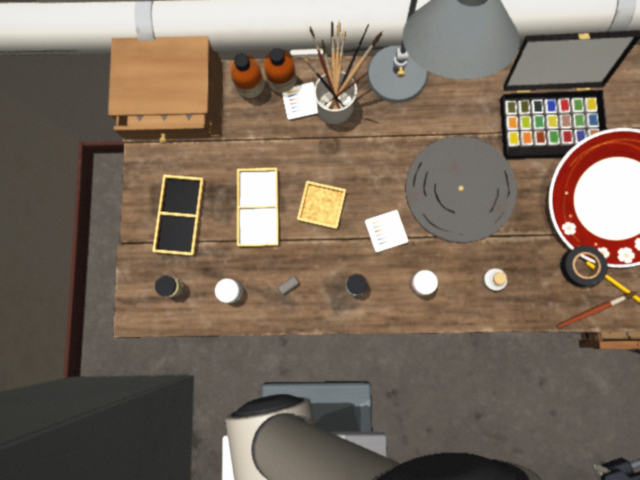

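```bash
cat > h.py <<'E'
import numpy as np,cv2
from plant import bot
def ray(c,uv):
    K=c["K"];d=np.array([(uv[0]-K[0,2])/K[0,0],(uv[1]-K[1,2])/K[1,1]]);s=d.copy()
    for _ in range(20): s=d/(1+c["k1"]*(s@s))
    R=c["R"];return -R.T@c["t"],R.T@np.array([*s,1.])
def plane(c,uv,z):
    o,d=ray(c,uv);return o+d*(z-o[2])/d[2]
def tri(c1,u1,c2,u2):
    o,d=ray(c1,u1);p,e=ray(c2,u2)
    s=np.linalg.lstsq(np.c_[d,-e],p-o,rcond=None)[0]
    a,b=o+d*s[0],p+e*s[1];return (a+b)/2,np.linalg.norm(a-b)
def proj(c,X):
    q=c["R"]@np.asarray(X,float)+c["t"];s=q[:2]/q[2];s=s*(1+c["k1"]*(s@s))
    return s*c["K"][0,0]+c["K"][:2,2]
def crop(c,x0,y0,w,h,f,name):
    cv2.imwrite(name,cv2.resize(c["color"][y0:y0+h,x0:x0+w,::-1],None,fx=f,fy=f,interpolation=cv2.INTER_CUBIC))
E
python3 - <<'E'
from h import *
t=bot.capture("top");s=bot.capture("scene")
print(-t["R"].T@t["t"],-s["R"].T@s["t"])
a=t["color"][165:315,140:300];b=t["color"][255:315,330:520]
I=np.zeros((600,800,3),np.uint8)
A=cv2.resize(a,None,fx=3.6,fy=3.6,interpolation=2);I[:A.shape[0],:A.shape[1]]=A
cv2.imwrite("pics/topA.png",A[:,:,::-1])
B=cv2.resize(b,None,fx=4.2,fy=4.2,interpolation=2)
C=cv2.resize(s["color"][215:320,165:335],None,fx=3.2,fy=3.2,interpolation=2)
I[:]=0;I[:B.shape[0],:B.shape[1]]=B;I[255:255+C.shape[0],:C.shape[1]]=C
D=cv2.resize(s["color"][225:275,390:470],None,fx=3,fy=3,interpolation=2);I[255:405,555:795]=D
cv2.imwrite("pics/mix.png",I[:,:,::-1])
E
```

```text
[ 364.89941366  -61.88699332 1026.32797785] [-498.93900065  419.80972567  850.54538593]
```

View pics/topA.png

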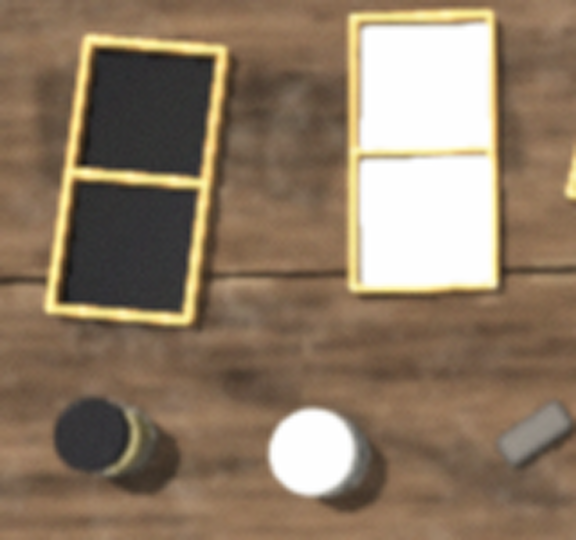

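View pics/mix.png

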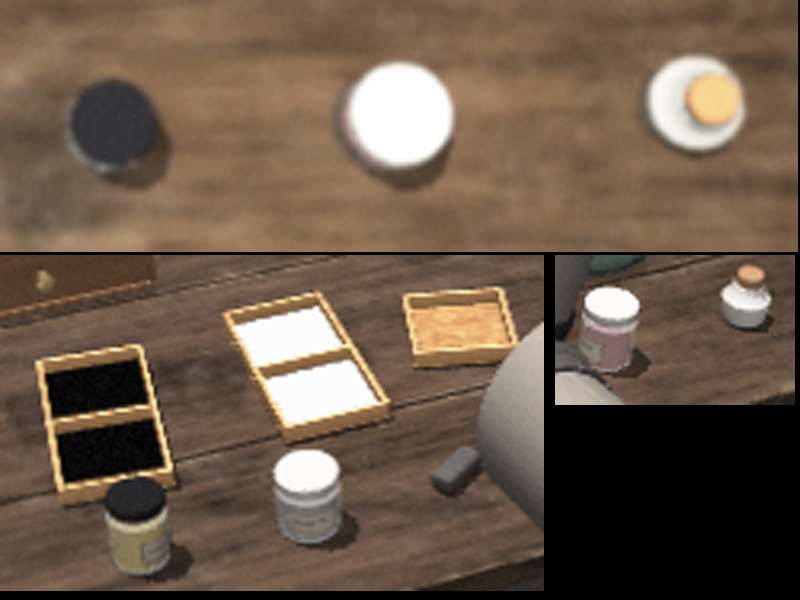

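```bash
cat > m.py <<'E'
from h import *
def blob(c,win,f):
    x0,y0,x1,y1=win;im=c["color"][y0:y1,x0:x1]
    hsv=cv2.cvtColor(im,cv2.COLOR_RGB2HSV).astype(int);m=f(hsv,im.astype(int)).astype(np.uint8)
    n,l,st,ce=cv2.connectedComponentsWithStats(m)
    k=1+np.argmax(st[1:,4]);cs,_=cv2.findContours((l==k).astype(np.uint8),0,1)
    return max(cs,key=cv2.contourArea)+np.array([x0,y0])
wht=lambda h,i:(h[...,2]>225)&(h[...,1]<25)
blk=lambda h,i:(h[...,2]<75)&(h[...,1]<80)
crk=lambda h,i:(h[...,2]>130)&(h[...,1]>90)
rim=lambda h,i:(h[...,2]>150)&(h[...,1]>70)
W={"yellow":((145,265,190,310),(190,275,225,318),blk,58),"grey":((205,270,250,315),(240,265,280,310),wht,52),
"brown":((340,265,375,305),None,blk,52),"pink":((405,262,450,305),(393,228,422,270),wht,58),
"gilt":((478,262,515,298),(442,225,465,252),crk,46)}
T={"black":((140,165,215,265),(165,235,225,295)),"white":((225,155,290,258),(228,220,290,274)),"cork":((290,170,355,240),(286,220,332,252))}
E
python3 - <<'E'
from m import *
t=bot.capture("top");s=bot.capture("scene")
for n,(a,b,f,h) in W.items():
    e=cv2.fitEllipse(blob(t,a,f));print(n,np.round(e[0],1),np.round(e[1],1),"planeT",plane(t,e[0],h).round(1),end=" ")
    if b:
        g=cv2.fitEllipse(blob(s,b,f));p,r=tri(t,e[0],s,g[0]);print(np.round(g[0],1),np.round(g[1],1),"tri",p.round(1),round(r,1),end="")
    print()
for n,(a,b) in T.items():
    q=cv2.boxPoints(cv2.minAreaRect(blob(t,a,rim)))
    P=np.array([plane(t,u,16) for u in q]);print(n,q.round(0).tolist(),P.round(0)[:,:2].tolist(),"ctr",P.mean(0).round(1))
    cs=blob(s,b,rim);print(" scene corners",cv2.approxPolyDP(cv2.convexHull(cs),3,True)[:,0].tolist(), "proj",[proj(s,x).round(0).tolist() for x in P])
E
```

```text
yellow [165.2 285.5] [18.9 19.9] planeT [440.1 265.6  58. ] [207.4 291. ] [12.8 22.4] tri [439.8 265.6  53.4] 3.2
grey [226.  290.1] [21.5 22.8] planeT [429.4 147.6  52. ] [260.1 281.9] [11.9 18.6] tri [429.1 147.1  50.6] 1.7
brown [356.9 284.6] [18.9 20.8] planeT [ 435.7 -108.5   52. ] 
pink [425.1 281.7] [22.1 23. ] planeT [ 438.7 -239.2   58. ] [408.6 240.6] [ 9.3 17.3] tri [ 438.4 -240.4   55.6] 1.7
gilt [499.1 278.2] [10.4 11.1] planeT [ 444.2 -383.1   46. ] [454.8 230.9] [5.4 8.4] tri [ 443.8 -384.1   45.1] 1.6
black [[142.0, 250.0], [155.0, 162.0], [214.0, 170.0], [202.0, 259.0]] [[516.0, 330.0], [707.0, 310.0], [685.0, 184.0], [496.0, 207.0]] ctr [601.2 257.7  16. ]
 scene corners [[209, 243], [218, 282], [183, 288], [176, 248]] proj [[173.0, 290.0], [166.0, 243.0], [216.0, 237.0], [227.0, 282.0]]
white [[235.0, 167.0], [278.0, 167.0], [278.0, 246.0], [235.0, 246.0]] [[691.0, 140.0], [689.0, 49.0], [520.0, 49.0], [522.0, 138.0]] ctr [605.4  94.1  16. ]
 scene corners [[264, 226], [286, 260], [252, 268], [235, 233]] proj [[231.0, 232.0], [265.0, 225.0], [287.0, 261.0], [252.0, 269.0]]
cork [[287.0, 220.0], [297.0, 177.0], [347.0, 188.0], [337.0, 232.0]] [[574.0, 31.0], [666.0, 9.0], [639.0, -94.0], [547.0, -72.0]] ctr [606.7 -31.4  16. ]
 scene corners [[322, 226], [325, 244], [294, 245], [291, 227]] proj [[286.0, 247.0], [281.0, 227.0], [321.0, 224.0], [327.0, 244.0]]
```

Run:
```python
from m import *
t=bot.capture("top");s=bot.capture("scene")
for v in (180,):
  r2=lambda h,i:((h[...,2]>v)&(h[...,1]>60))
  k=lambda h,i:((h[...,2]>160)&(h[...,1]>60))
  for n,(a,b) in T.items():
    R=cv2.minAreaRect(blob(t,a,r2));q=cv2.boxPoints(R)
    P=np.array([plane(t,u,16) for u in q]);L=[np.linalg.norm(P[i]-P[i-1]).round(0) for i in range(4)]
    e=max((P[1]-P[0],P[2]-P[1]),key=np.linalg.norm)
    print(v,n,P.round(0)[:,:2].tolist(),L,"ctr",P.mean(0).round(1),"ang",np.arctan2(e[1],e[0]).round(3))
    Q=cv2.approxPolyDP(cv2.convexHull(blob(s,b,k)),4,True)[:,0]
    pj=[proj(s,x) for x in P]
    for u,x,p in zip(q,P,pj):
        j=np.argmin(np.linalg.norm(Q-p,axis=1));X,r=tri(t,u,s,Q[j]);print("  z",X.round(0),round(r,1))
```

```text
180 black [[515.0, 311.0], [684.0, 295.0], [670.0, 208.0], [502.0, 225.0]] [np.float64(87.0), np.float64(169.0), np.float64(89.0), np.float64(169.0)] ctr [592.7 259.8  16. ] ang -0.092
  z [514. 309.  17.] 4.1
  z [683. 293.  13.] 8.0
  z [679. 221.   3.] 20.5
  z [510. 243.   6.] 31.5
180 white [[691.0, 138.0], [689.0, 51.0], [522.0, 51.0], [524.0, 136.0]] [np.float64(167.0), np.float64(87.0), np.float64(166.0), np.float64(85.0)] ctr [606.5  94.1  16. ] ang 3.139
  z [661. 103.  54.] 62.0
  z [689.  50.  11.] 4.1
  z [523.  52.  15.] 1.2
  z [499.  97.  58.] 70.3
180 cork [[576.0, 12.0], [661.0, -8.0], [639.0, -93.0], [554.0, -72.0]] [np.float64(86.0), np.float64(87.0), np.float64(88.0), np.float64(87.0)] ctr [607.3 -40.2  16. ] ang -1.825
  z [575.  10.  18.] 2.8
  z [659. -11.  15.] 7.5
  z [639. -93.  13.] 1.0
  z [554. -71.  19.] 1.3
```

```bash
echo '[[[92, 40, -30, 10, 0.1], [92, 80, -60, 20, 0.2], [92, 120, -90, 30, 0.3], [92, 160, -120, 40, 0.322], [92, 190, -142, 50, 0.322]]]' | python3 shift.py; echo '[[[92, 35, -50, 15, 0], [92, 70, -100, 30, 0], [92, 110, -150, 45, 0], [92, 135, -195, 55, 0], [92, 135, -195, 55, 0]]]' | python3 shift.py; python3 -c "
from h import *
print(bot.get_obs()['tcp_rot'])
c=bot.capture('scene');cv2.imwrite('pics/s1.png',c['color'][:,:,::-1])"
```

```text
time: 1.02
tool_pos: [302.2, -301.6, 354.6]
tcp_rot: [3.141, -0.0, 0.0]
contact_force: [-0.8, 0.4, 0.5]
grip_width: 91.7
finger_force: 0.0
time: 1.65
tool_pos: [437.4, -105.1, 298.9]
tcp_rot: [-3.141, 0.001, 0.006]
contact_force: [0.1, -0.6, -0.1]
grip_width: 92.0
finger_force: 0.0
[-3.14062216e+00  1.18998118e-03  5.66567963e-03]
```

View pics/s1.png

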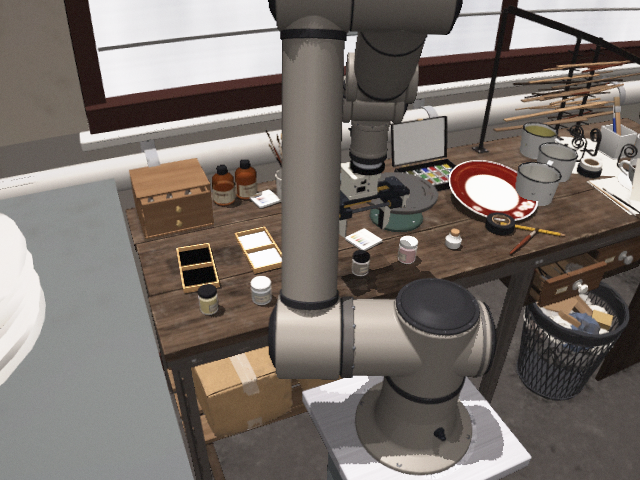

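The scene view now shows the brown jar at about (361,263), lid at (361,255), with the open gripper above it; all else is unmoved.

```bash
python3 -c "
from m import *
c=bot.capture('scene');t=bot.capture('top')
K=lambda h,i:(h[...,2]<75)&(h[...,1]<90)
g=cv2.fitEllipse(blob(c,(350,246,372,272),K));print(g)
print(tri(t,(356.9,284.6),c,g[0]),bot.get_obs()['tool_pos'])"
```

```text
((361.7449645996094, 255.40248107910156), (12.844541549682617, 20.238977432250977), 73.02618408203125)
(array([ 435.40111199, -109.59779037,   48.56448656]), np.float64(2.005805501778298)) [ 436.34052151 -108.63312004  299.84778056]
```

```bash
echo '[[[92, -0.7, 0.5, 50, 0], [92, -0.7, 0.5, 90, 0], [92, -0.7, 0.5, 104, 0], [92, -0.7, 0.5, 104, 0], [38, -0.7, 0.5, 104, 0]]]' | python3 shift.py; echo '[[[38, 0, 0, 0, 0], [38, 0, 0, 0, 0], [38, 0, 0, 0, 0], [38, 0, 0, 0, 0]]]' | python3 shift.py
```

```text
time: 2.42
tool_pos: [436.2, -109.4, 197.0]
tcp_rot: [3.14, -0.002, -0.001]
contact_force: [1.1, -0.0, 0.3]
grip_width: 85.7
finger_force: 0.0
time: 2.92
tool_pos: [435.8, -108.8, 195.8]
tcp_rot: [3.141, -0.0, -0.0]
contact_force: [-0.5, -0.6, -0.4]
grip_width: 46.5
finger_force: 0.0
```

```bash
echo '[[[38, 0, 0, 0, 0], [38, 0, 0, 0, 0], [38, 0, 0, -10, 0], [38, 0, 0, -50, 0], [38, 0, 0, -90, 0]]]' | python3 shift.py; echo '[[[38, 15, -30, 0, 0], [38, 40, -75, 0, 0], [38, 65, -120, 0, 0], [38, 90, -165, 0, 0], [38, 110, -205, 0, 0]]]' | python3 shift.py;echo '[[[38, 25, -45, 0, 0], [38, 50, -95, 0, 0], [38, 75, -135, 0, 0], [38, 87, -160, 0, 0], [38, 87, -160, 0, 0]]]' | python3 shift.py; python3 -c "
from h import *
print(bot.get_obs()['tool_pos'])"
```

```text
time: 3.55
tool_pos: [435.5, -108.7, 287.0]
tcp_rot: [-3.141, 0.001, -0.0]
contact_force: [0.6, -0.4, -1.0]
grip_width: 41.1
finger_force: 30.0
time: 4.18
tool_pos: [546.4, 97.9, 286.2]
tcp_rot: [3.141, -0.0, 0.0]
contact_force: [0.1, -0.5, -1.1]
grip_width: 41.2
finger_force: 30.0
time: 4.8
tool_pos: [632.8, 258.0, 285.4]
tcp_rot: [-3.142, 0.0, 0.002]
contact_force: [0.4, -0.5, -0.9]
grip_width: 40.9
finger_force: 30.0
[632.769608   257.97340303 285.38796229]
```

```bash
echo '[[[38, 0, 1.5, 35, 0], [38, 0, 1.5, 65, 0], [38, 0, 1.5, 80, 0], [38, 0, 1.5, 86, 0], [38, 0, 1.5, 86, 0]]]' | python3 shift.py; echo '[[[62, 0, 0, 0, 0], [62, 0, 0, 0, 0], [62, 0, 0, 0, 0], [62, 0, 0, -40, 0], [62, 0, 0, -90, 0]]]' | python3 shift.py; python3 -c "
from h import *
print(bot.get_obs()['tool_pos'])"
```

```text
time: 5.42
tool_pos: [633.2, 254.4, 200.8]
tcp_rot: [-3.141, -0.002, -0.001]
contact_force: [0.1, -0.5, -1.5]
grip_width: 41.3
finger_force: 30.0
time: 6.05
tool_pos: [632.5, 254.6, 289.4]
tcp_rot: [3.141, 0.003, -0.0]
contact_force: [0.4, 0.3, -0.1]
grip_width: 62.3
finger_force: 0.0
[632.52140457 254.6322337  289.43698681]
```

```bash
echo '[[[92, -45, -3, 0, 0], [92, -95, -6, 0, 0], [92, -145, -9, 0, 0], [92, -192.5, -11, 0, 0], [92, -192.5, -11, 0, 0]]]' | python3 shift.py; python3 -c "
from h import *
print(bot.get_obs()['tool_pos'],bot.get_obs()['tcp_rot'])
c=bot.capture('top');crop(c,140,165,160,150,4,'pics/t2.png')"
```

```text
time: 6.68
tool_pos: [437.4, 265.9, 289.9]
tcp_rot: [3.141, 0.002, 0.002]
contact_force: [0.3, 0.6, 0.7]
grip_width: 91.4
finger_force: 0.0
[437.44270712 265.92794803 289.93559363] [3.14084816e+00 2.04459224e-03 2.01410536e-03]
```

View pics/t2.png

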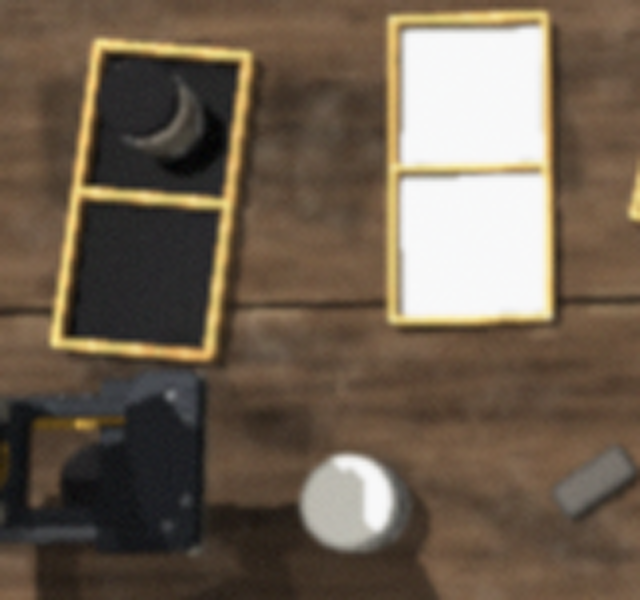

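The brown jar stands upright in the far black bay (crop ≈(165,115)), with the gripper over the yellow jar at crop (110,460).

```bash
echo '[[[92, 0.5, 0, 45, 0], [92, 0.5, 0, 80, 0], [92, 0.5, 0, 94, 0], [92, 0.5, 0, 94, 0], [38, 0.5, 0, 94, 0]]]' | python3 shift.py; echo '[[[38, 0, 0, 0, 0], [38, 0, 0, 0, 0], [38, 0, 0, 0, 0], [38, 0, 0, 0, 0], [38, 0, 0, 0, 0]]]' | python3 shift.py;  echo '[[[38, 0, 0, 0, 0], [38, 0, 0, 0, 0], [38, 0, 0, -20, 0], [38, 0, 0, -60, 0], [38, 0, 0, -90, 0]]]' | python3 shift.py; python3 -c "
from h import *
print(bot.get_obs()['tool_pos'],bot.get_obs()['tcp_rot'])"
```

```text
time: 7.35
tool_pos: [441.7, 265.9, 196.8]
tcp_rot: [-3.141, -0.002, -0.0]
contact_force: [0.3, -0.1, 0.2]
grip_width: 85.6
finger_force: 0.0
time: 7.98
tool_pos: [440.8, 265.7, 195.8]
tcp_rot: [3.141, -0.0, -0.0]
contact_force: [-0.7, -0.3, 1.8]
grip_width: 41.0
finger_force: 30.0
time: 8.6
tool_pos: [440.8, 265.7, 286.7]
tcp_rot: [3.142, -0.0, -0.0]
contact_force: [0.6, -0.1, -0.5]
grip_width: 41.0
finger_force: 30.0
[440.80530497 265.71581292 286.67481733] [ 3.14154273e+00 -7.70221828e-05 -2.00935484e-04]
```

```bash
echo '[[[38, 30, 1, 0, 0], [38, 65, 2, 0, 0], [38, 95, 2, 0, 0], [38, 112, 2, 0, 0], [38, 112, 2, 0, 0]]]' | python3 shift.py; echo '[[[38, 0, 0, 35, 0], [38, 0, 0, 65, 0], [38, 0, 0, 80, 0], [38, 0, 0, 86.5, 0], [38, 0, 0, 86.5, 0]]]' | python3 shift.py; echo '[[[62, 0, 0, 0, 0], [62, 0, 0, 0, 0], [62, 0, 0, 0, 0], [62, 0, 0, -40, 0], [62, 0, 0, -90, 0]]]' | python3 shift.py; python3 -c "
from h import *
print(bot.get_obs()['tool_pos'])"
```

```text
time: 9.22
tool_pos: [553.4, 263.4, 284.8]
tcp_rot: [3.141, 0.001, -0.001]
contact_force: [-0.4, 0.5, -1.3]
grip_width: 41.0
finger_force: 30.0
time: 9.85
tool_pos: [552.9, 263.9, 200.2]
tcp_rot: [-3.141, -0.001, 0.0]
contact_force: [1.2, -0.1, -0.9]
grip_width: 41.0
finger_force: 30.0
time: 10.48
tool_pos: [552.6, 263.6, 289.1]
tcp_rot: [3.141, 0.003, -0.0]
contact_force: [1.4, 0.8, -0.2]
grip_width: 62.1
finger_force: 0.0
[552.56349911 263.55294396 289.11406116]
```

```bash
echo '[[[92, -10, 45, 0, 0], [92, -23, 100, 0, 0], [92, -36, 155, 0, 0], [92, -47, 205, 0, 0], [92, -57, 250, 0, 0]]]' | python3 shift.py; echo '[[[92, -12, 50, 0, 0], [92, -24, 105, 0, 0], [92, -37, 160, 0, 0], [92, -48, 210, 0, 0], [92, -57.3, 253, 0, 0]]]' | python3 shift.py; echo '[[[92, 0, 0, 0, 0]]]' | python3 shift.py; python3 -c "
from m import *
print(bot.get_obs()['tool_pos'],bot.get_obs()['tcp_rot'])
c=bot.capture('top')
for n in('black','white'):
  R=cv2.minAreaRect(blob(c,T[n][0],lambda h,i:((h[...,2]>180)&(h[...,1]>60))));print(n,R)
crop(c,140,165,160,150,4,'pics/t3.png')"
```

```text
time: 11.1
tool_pos: [495.2, 12.0, 289.5]
tcp_rot: [3.141, -0.001, -0.001]
contact_force: [0.1, 0.2, 0.4]
grip_width: 91.8
finger_force: 0.0
time: 11.72
tool_pos: [437.8, -241.2, 289.5]
tcp_rot: [3.141, -0.001, -0.001]
contact_force: [1.3, -0.3, 0.6]
grip_width: 91.6
finger_force: 0.0
time: 11.85
tool_pos: [437.8, -241.9, 289.4]
tcp_rot: [3.14, -0.001, -0.004]
contact_force: [-0.3, 0.1, 0.5]
grip_width: 92.1
finger_force: 0.0
[ 437.80358643 -241.89736873  289.37156861] [ 3.14046961e+00 -8.06896508e-04 -4.47850572e-03]
black ((177.1356964111328, 214.1263885498047), (41.604103088378906, 79.8022689819336), 7.431407928466797)
white ((256.5, 206.0), (78.0, 41.0), 90.0)
```

View pics/t3.png

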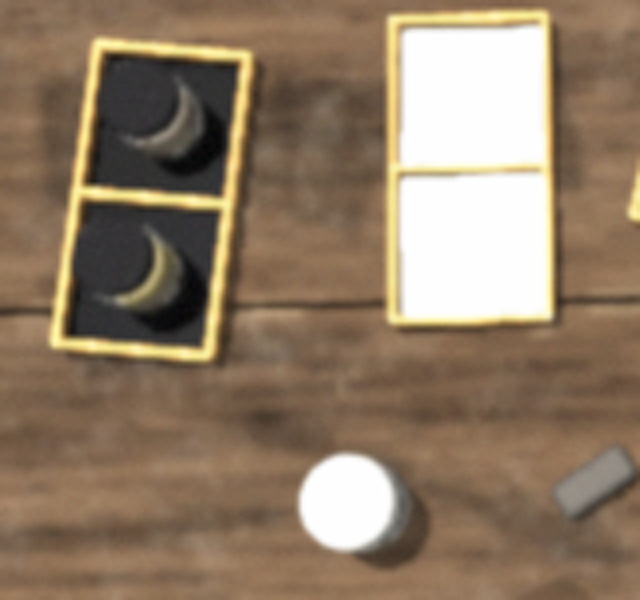

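Both black-lid jars stand in their bays (crop ≈(165,115) and (140,270)). Now the pink jar.

```bash
echo '[[[92, 0, -1, 45, 0], [92, 0, -1, 80, 0], [92, 0, -1, 94, 0], [92, 0, -1, 94, 0], [42, 0, -1, 94, 0]]]' | python3 shift.py; echo '[[[42, 0, 0, 0, 0], [42, 0, 0, 0, 0], [42, 0, 0, 0, 0], [42, 0, 0, 0, 0], [42, 0, 0, 0, 0]]]' | python3 shift.py;  echo '[[[42, 0, 0, 0, 0], [42, 0, 0, 0, 0], [42, 0, 0, -20, 0], [42, 0, 0, -60, 0], [42, 0, 0, -90, 0]]]' | python3 shift.py; python3 -c "
from h import *
print(bot.get_obs()['tool_pos'],bot.get_obs()['tcp_rot'])"
```

```text
time: 12.52
tool_pos: [439.0, -238.3, 196.4]
tcp_rot: [3.14, -0.002, 0.0]
contact_force: [-0.8, 0.8, -0.9]
grip_width: 85.9
finger_force: 0.0
time: 13.15
tool_pos: [438.5, -238.4, 195.3]
tcp_rot: [3.141, -0.0, -0.0]
contact_force: [-0.6, -0.4, 2.5]
grip_width: 44.8
finger_force: 30.0
time: 13.78
tool_pos: [438.4, -238.2, 286.2]
tcp_rot: [-3.141, 0.0, -0.0]
contact_force: [-0.1, -0.3, -0.9]
grip_width: 45.1
finger_force: 30.0
[ 438.38118948 -238.18072469  286.18671221] [-3.14143395e+00  4.76213882e-05 -2.85240658e-04]
```

```bash
echo '[[[42, 20, -30, 0, 0], [42, 45, -75, 0, 0], [42, 70, -115, 0, 0], [42, 95, -155, 0, 0], [42, 115, -190, 0, 0]]]' | python3 shift.py; echo '[[[42, 25, -40, 0, 0], [42, 50, -80, 0, 0], [42, 75, -115, 0, 0], [42, 93, -142, 0, 0], [42, 93, -142, 0, 0]]]' | python3 shift.py; python3 -c "
from h import *
print(bot.get_obs()['tool_pos'])"
```

```text
time: 14.4
tool_pos: [554.0, -46.6, 284.7]
tcp_rot: [-3.141, 0.001, 0.0]
contact_force: [0.1, -1.3, -0.7]
grip_width: 44.9
finger_force: 30.0
time: 15.02
tool_pos: [646.8, 95.8, 284.1]
tcp_rot: [-3.141, 0.001, 0.003]
contact_force: [-0.4, 0.1, -0.5]
grip_width: 44.6
finger_force: 30.0
[646.82980086  95.80591506 284.11012242]
```

```bash
echo '[[[42, 0, 0, 35, 0], [42, 0, 0, 65, 0], [42, 0, 0, 80, 0], [42, 0, 0, 86.5, 0], [42, 0, 0, 86.5, 0]]]' | python3 shift.py; echo '[[[66, 0, 0, 0, 0], [66, 0, 0, 0, 0], [66, 0, 0, 0, 0], [66, 0, 0, -40, 0], [66, 0, 0, -90, 0]]]' | python3 shift.py; echo '[[[92, -45, -10, 0, 0], [92, -95, -23, 0, 0], [92, -145, -35, 0, 0], [92, -190, -46, 0, 0], [92, -217, -53, 0, 0]]]' | python3 shift.py;echo '[[[92, 0, 0, 0, 0], [92, 0, 0, 0, 0]]]' | python3 shift.py
```

```text
time: 15.65
tool_pos: [646.7, 93.3, 199.8]
tcp_rot: [3.141, -0.001, -0.001]
contact_force: [0.5, 0.5, -0.3]
grip_width: 45.0
finger_force: 30.0
time: 16.27
tool_pos: [646.2, 93.6, 288.5]
tcp_rot: [3.141, 0.003, -0.0]
contact_force: [0.9, -0.2, -0.7]
grip_width: 65.8
finger_force: 0.0
time: 16.9
tool_pos: [427.4, 147.1, 288.9]
tcp_rot: [3.142, 0.0, 0.0]
contact_force: [1.3, 0.1, -1.3]
grip_width: 91.8
finger_force: 0.0
time: 17.15
tool_pos: [430.5, 146.7, 289.1]
tcp_rot: [-3.142, -0.002, -0.0]
contact_force: [0.3, -0.2, 0.2]
grip_width: 92.2
finger_force: 0.0
```

```bash
echo '[[[92, 0, -0.5, 45, 0], [92, 0, -0.5, 80, 0], [92, 0, -0.5, 93, 0], [92, 0, -0.5, 93, 0], [42, 0, -0.5, 93, 0]]]' | python3 shift.py; echo '[[[42, 0, 0, 0, 0], [42, 0, 0, 0, 0], [42, 0, 0, 0, 0], [42, 0, 0, 0, 0], [42, 0, 0, 0, 0]]]' | python3 shift.py;  echo '[[[42, 0, 0, 0, 0], [42, 0, 0, 0, 0], [42, 0, 0, -20, 0], [42, 0, 0, -60, 0], [42, 0, 0, -90, 0]]]' | python3 shift.py; python3 -c "
from h import *
print(bot.get_obs()['tool_pos'],bot.get_obs()['tcp_rot'])"
```

```text
time: 17.77
tool_pos: [430.3, 147.2, 196.6]
tcp_rot: [-3.141, -0.002, -0.0]
contact_force: [0.4, -0.1, -0.5]
grip_width: 86.1
finger_force: 0.0
time: 18.4
tool_pos: [429.5, 147.2, 195.8]
tcp_rot: [3.141, -0.0, -0.0]
contact_force: [-0.5, -0.8, 1.7]
grip_width: 44.5
finger_force: 30.0
time: 19.02
tool_pos: [429.5, 147.3, 286.7]
tcp_rot: [-3.142, -0.0, -0.0]
contact_force: [1.2, -0.0, -1.4]
grip_width: 44.8
finger_force: 30.0
[429.46157187 147.25562371 286.70107198] [-3.14153279e+00 -1.22681412e-04 -2.49741589e-04]
```

```bash
echo '[[[42, 35, 13, 0, 0], [42, 70, 27, 0, 0], [42, 105, 41, 0, 0], [42, 137, 53, 0, 0], [42, 137, 53, 0, 0]]]' | python3 shift.py; echo '[[[42, 0, 0, 35, 0], [42, 0, 0, 65, 0], [42, 0, 0, 80, 0], [42, 0, 0, 86.5, 0], [42, 0, 0, 86.5, 0]]]' | python3 shift.py; echo '[[[66, 0, 0, 0, 0], [66, 0, 0, 0, 0], [66, 0, 0, 0, 0], [66, 0, 0, -40, 0], [66, 0, 0, -90, 0]]]' | python3 shift.py
```

```text
time: 19.65
tool_pos: [567.9, 93.2, 284.9]
tcp_rot: [3.141, -0.0, -0.002]
contact_force: [-0.5, -0.3, -1.0]
grip_width: 44.7
finger_force: 30.0
time: 20.27
tool_pos: [566.5, 94.4, 200.2]
tcp_rot: [3.142, -0.001, 0.0]
contact_force: [0.6, -0.3, -0.6]
grip_width: 44.6
finger_force: 30.0
time: 20.9
tool_pos: [566.2, 94.1, 289.2]
tcp_rot: [3.141, 0.003, -0.0]
contact_force: [0.9, -0.1, -0.3]
grip_width: 65.9
finger_force: 0.0
```

```bash
echo '[[[92, -11, 45, 0, 0], [92, -24, 95, 0, 0], [92, -37, 145, 0, 0], [92, -49, 195, 0, 0], [92, -61, 238, 0, 0]]]' | python3 shift.py; echo '[[[92, -12, 50, 0, 0], [92, -25, 100, 0, 0], [92, -38, 150, 0, 0], [92, -50, 200, 0, 0], [92, -61.3, 240, 0, 0]]]' | python3 shift.py; echo '[[[92, 0, 0, 0, 0], [92, 0, 0, 0, 0]]]' | python3 shift.py; python3 -c "
from h import *
print(bot.get_obs()['tool_pos'],bot.get_obs()['tcp_rot'])
c=bot.capture('top');crop(c,140,165,200,150,4,'pics/t4.png')"
```

```text
time: 21.52
tool_pos: [504.9, -145.5, 289.4]
tcp_rot: [3.141, -0.001, -0.001]
contact_force: [-0.4, -0.5, -0.2]
grip_width: 91.5
finger_force: 0.0
time: 22.15
tool_pos: [443.3, -385.8, 289.3]
tcp_rot: [3.141, -0.0, -0.001]
contact_force: [-0.2, 0.0, 0.9]
grip_width: 92.0
finger_force: 0.0
time: 22.4
tool_pos: [444.0, -383.3, 289.0]
tcp_rot: [-3.141, 0.0, -0.001]
contact_force: [-0.2, 0.9, -0.3]
grip_width: 91.8
finger_force: 0.0
[ 444.03482254 -383.31046981  289.01112628] [-3.14076886e+00  3.76035180e-04 -5.62418839e-04]
```

View pics/t4.png

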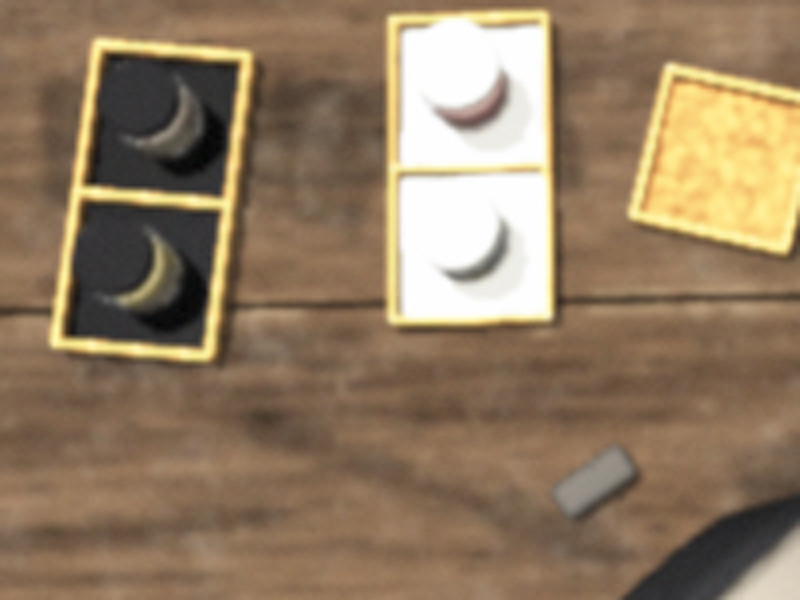

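All four jars stand in the right bays and the eraser is unmoved at crop (595,482). Now the gilding pot.

```bash
echo '[[[92, 0, 0, 45, 0], [92, 0, 0, 80, 0], [92, 0, 0, 94.2, 0], [92, 0, 0, 94.2, 0], [36, 0, 0, 94.2, 0]]]' | python3 shift.py; echo '[[[36, 0, 0, 0, 0], [36, 0, 0, 0, 0], [36, 0, 0, 0, 0], [36, 0, 0, 0, 0], [36, 0, 0, 0, 0]]]' | python3 shift.py;  echo '[[[36, 0, 0, 0, 0], [36, 0, 0, 0, 0], [36, 0, 0, -10, 0], [36, 0, 0, -40, 0], [36, 0, 0, -80, 0]]]' | python3 shift.py; python3 -c "
from h import *
print(bot.get_obs()['tool_pos'],bot.get_obs()['tcp_rot'])
c=bot.capture('scene');crop(c,340,120,200,150,4,'pics/s5.png')"
```

```text
time: 23.08
tool_pos: [444.7, -383.9, 196.5]
tcp_rot: [3.14, -0.002, 0.0]
contact_force: [-1.1, -0.0, 0.4]
grip_width: 86.0
finger_force: 0.0
time: 23.7
tool_pos: [444.1, -383.9, 195.1]
tcp_rot: [3.141, -0.0, -0.0]
contact_force: [-0.2, -0.6, 0.3]
grip_width: 39.5
finger_force: 30.0
time: 24.32
tool_pos: [443.9, -383.5, 275.4]
tcp_rot: [-3.14, 0.002, -0.0]
contact_force: [1.4, 0.4, -1.4]
grip_width: 39.4
finger_force: 30.0
[ 443.8711315  -383.48553863  275.44906077] [-3.13985532e+00  1.55459287e-03 -1.63227176e-04]
```

View pics/s5.png

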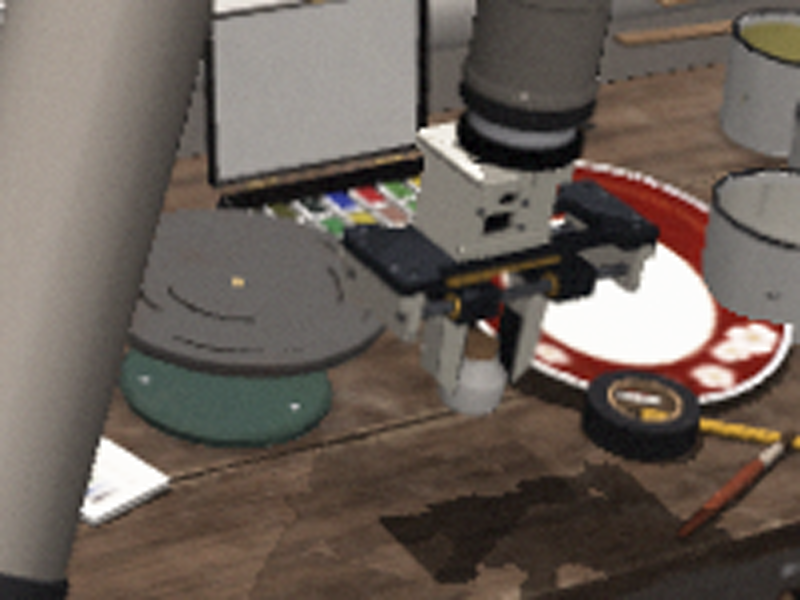

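Pot is held upright (crop (473,380)), underside at crop (473,412). I'll check for slip before travelling.

```bash
python3 -c "
from m import *
c=bot.capture('scene');t=bot.capture('top')
for z in(70,75,80,85): print(z,[((proj(c,(444+a,-383.6+b,z))-[340,120])*4).round(0) for a,b in((-16.5,10.9),(0,0))],'cork',((proj(c,(444,-383.6,z+46))-[340,120])*4).round(0))"
```

```text
70 [array([464., 428.]), array([463., 411.])] cork [475. 350.]
75 [array([465., 422.]), array([464., 405.])] cork [476. 344.]
80 [array([466., 415.]), array([466., 398.])] cork [477. 337.]
85 [array([468., 409.]), array([467., 392.])] cork [479. 330.]
```

```bash
echo '[[[36, 0, -30, -10, 0], [36, 0, -80, -20, 0], [36, 0, -130, -20, 0], [36, 0, -180, -20, 0], [36, 0, -220, -20, 0]]]' | python3 shift.py; echo '[[[36, 35, -30, 0, 0], [36, 75, -60, 0, 0], [36, 115, -90, 0, 0], [36, 150, -115, 0, 0], [36, 163.3, -123.5, 0, 0]]]' | python3 shift.py; echo '[[[36, 0, 0, 0, 0], [36, 0, 0, 0, 0]]]' | python3 shift.py; python3 -c "
from h import *
print(bot.get_obs()['tool_pos'])"
```

```text
time: 25.1
tool_pos: [443.5, -161.7, 294.2]
tcp_rot: [-3.14, 0.002, 0.0]
contact_force: [0.4, 0.3, -0.7]
grip_width: 39.1
finger_force: 30.0
time: 25.72
tool_pos: [608.6, -38.4, 293.6]
tcp_rot: [-3.141, 0.002, 0.002]
contact_force: [-0.2, -0.6, -0.6]
grip_width: 39.3
finger_force: 30.0
time: 25.98
tool_pos: [606.7, -40.7, 294.2]
tcp_rot: [-3.141, 0.002, -0.0]
contact_force: [-0.4, -0.7, -0.3]
grip_width: 39.4
finger_force: 30.0
[606.7020802  -40.66633429 294.23218397]
```

```bash
echo '[[[36, 0, 0, 40, 0], [36, 0, 0, 75, 0], [36, 0, 0, 90, 0], [36, 0, 0, 95, 0], [36, 0, 0, 95.3, 0]]]' | python3 shift.py; echo '[[[36, 0, 0, 0, 0], [60, 0, 0, 0, 0], [60, 0, 0, 0, 0], [60, 0, 0, 0, 0], [60, 0, 0, 0, 0]]]' | python3 shift.py; echo '[[[60, 0, 0, -30, 0], [60, 0, 0, -80, 0], [60, -50, 40, -110, 0], [60, -100, 90, -110, 0], [60, -150, 140, -110, 0]]]' | python3 shift.py; echo '[[[60, 0, 50, 0, 0], [60, 0, 100, 0, 0], [60, 0, 140, 0, 0], [60, 0, 140, 0, 0]]]' | python3 shift.py;python3 -c "
from h import *
c=bot.capture('top');crop(c,140,165,220,150,3.6,'pics/t6.png')
c=bot.capture('scene');crop(c,160,200,200,120,4,'pics/s6.png')"
```

```text
time: 26.6
tool_pos: [607.7, -40.6, 200.6]
tcp_rot: [3.141, -0.001, -0.001]
contact_force: [-0.5, 0.5, -0.1]
grip_width: 39.2
finger_force: 30.0
time: 27.22
tool_pos: [607.5, -40.3, 199.8]
tcp_rot: [3.141, -0.0, -0.0]
contact_force: [-0.2, 0.1, -1.1]
grip_width: 59.8
finger_force: 0.0
time: 27.85
tool_pos: [473.0, -164.3, 310.2]
tcp_rot: [3.14, -0.002, 0.001]
contact_force: [0.2, -0.8, -0.2]
grip_width: 60.0
finger_force: 0.0
time: 28.35
tool_pos: [473.9, -306.0, 309.4]
tcp_rot: [3.141, -0.001, -0.004]
contact_force: [-0.4, 0.4, 0.5]
grip_width: 60.1
finger_force: 0.0
```

View pics/t6.png

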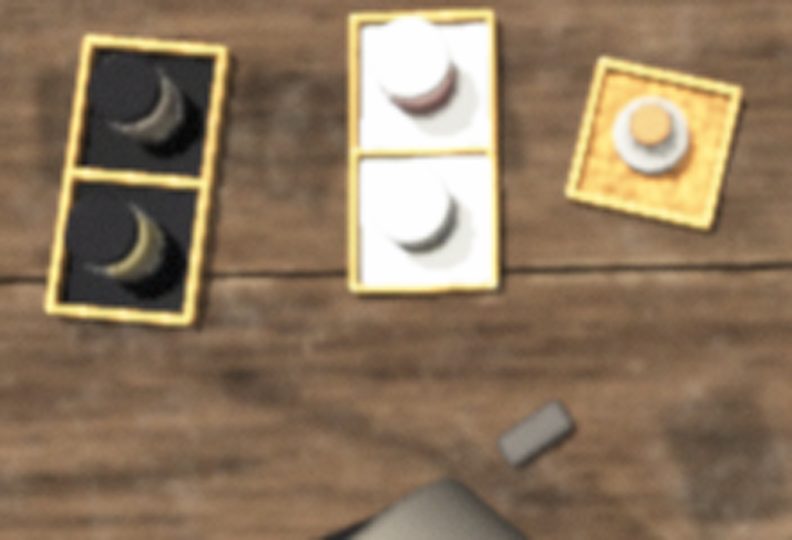

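View pics/s6.png

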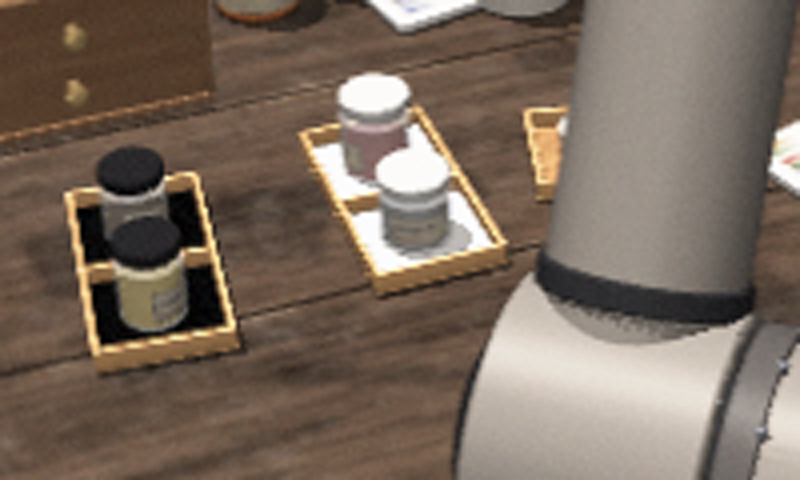

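All five pots stand upright in their bays: black lids at crop (150,100) and (125,240), white lids at (415,65) and (415,210), pot at (650,135). The eraser is unmoved at (537,433), and the arm is clear.

```bash
python3 -c "
from plant import bot
print(bot.close_job())"
```

```text
the job is handed in; nothing more can be done
None
```

All five pots are upright in their matching trays, the eraser is where it was, and the job is handed in at about 28 s of the 128 s; the judge's verdict was not shown.

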